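Let the blue marble out of the two-lane dispenser

TASK

On the TV stand is a small two-lane marble dispenser with a red paddle for each lane. With a fingertip, press down the paddle of the lane that holds the blue marble so that its gate lifts, keep it down until the blue marble has rolled out into the green dish, then let go so that the gate drops shut again. The orange marble must stay behind its closed gate; touch neither the marbles nor the dish, and do not pick up or disturb anything else on the stand.

Things in the scene. Friction and masses are not known exactly. Their poses are not given: they have to be found in the camera images.
- dispenser: fixed marble dispenser: 220 x 170 mm wooden base, white chute with two 28 mm lanes, a rocking lever outside each. Origin on the stand under the chute; x along the lanes to the outlet, y to the left lane, z up. Lane centres y = 17 (left), -17 mm (right); floors slope down 8 degrees to the outlet (x = 115, z = 52 mm) over the dish. Paddles at the other end, x = -110 mm. Highest point 104 mm
- lever_left (a joint): left lever, rad, on a level pivot parallel to y (at x = -30, y = 55, z = 95 mm in the dispenser's frame). 0: gate shut; grows as the left paddle goes down; stop at 0.45, gate then 34 mm higher. The marble gets through from about 0.36. A spring shuts it: the paddle takes about 1 N at first, 3 N at the stop
- lever_right (a joint): right lever, the same, pivot at y = -55 mm, for the right lane
- paddle_left (a point): centre of the top face of the left red paddle, a plate 44 (x) x 34 mm, 8 mm thick, level and about 101 mm above the stand while the gate is shut, 80 mm from its pivot; goes down about 35 mm (tilting) to the stop. Clear above, and free below down to the base. Pressing it lifts the left lane's gate only
- paddle_right (a point): the same on the right red paddle, which lifts the right lane's gate only
- marble_blue_center (a point): centre of the loose blue glass marble, 24 mm in diameter, 18 g, waiting against the clear plastic gate of one lane (left or right, it varies)
- marble_amber_center (a point): centre of the loose orange (amber) glass marble, 24 mm, waiting against the gate of the other lane
- dish: open green glass dish, loose, 130 mm across the rim, 40 mm high, 0.4 kg, standing under the outlet, its centre about 160 mm from the dispenser's origin along its x. Origin at the centre of its underside
- tin: bystander: lidded steel tin with a latch, 124 x 89 x 54 mm; origin under its centre
- remote: bystander: blue plastic remote, 160 x 44 x 19 mm, lying flat; origin under its centre
- coaster: bystander: round bamboo coaster, 96 mm across, 10 mm thick; origin under its centre
- ornament: bystander: silver ceramic ornament, 68 mm across, 92 mm high; origin under its centre
- mug: bystander: white mug, 80 mm across, 90 mm high; origin under its centre
- toy_car: bystander: yellow toy car, 85 x 40 x 36 mm; origin under its centre
Not all that is in view belongs to the job. There is more than one size of the dish; the one meant has the size given above.

How it is judged (in metres and radians):
On the way, in this order (a step that is already met when the one before it is completed fails the run):
1. a fingertip presses down the paddle of the blue marble's lane and its gate lifts (((y of marble_blue_center in the frame of dispenser above 0 m and value of joint lever_left above 0.25 rad and contact force between the fingers and dispenser above 0.3 N and x of the grasp point in the frame of dispenser below -0.04 m) or (y of marble_blue_center in the frame of dispenser below 0 m and value of joint lever_right above 0.25 rad and contact force between the fingers and dispenser above 0.3 N and x of the grasp point in the frame of dispenser below -0.04 m))), for 0.05 s.
2. the blue marble has rolled into the dish (horizontal distance between marble_blue_center and dish below 0.055 m and height (world z) of marble_blue_center between 0.008 and 0.04 m), for 0.2 s.
At the end, for the whole second after the job is handed in: The blue marble lies in the dish (within 55 mm of its centre, below 40 mm height, slower than 50 mm/s), the orange one is within 15 mm of its start, both levers are back within 0.06 rad of shut, the dish and the bystanders are within 20 mm of their starts (all of step 2 and linear speed of marble_blue below 0.05 m/s and distance of marble_amber_center from where it was at the start of the episode below 0.015 m and value of joint each of lever_left, lever_right below 0.06 rad and distance of each of dish, tin, remote, coaster, ornament, mug, toy_car from where it was at the start of the episode below 0.02 m); the robot touches nothing.
It fails at once if the orange marble was let out or disturbed (distance of marble_amber_center from where it was at the start of the episode above 0.015 m).
It fails at once if the orange marble's gate was lifted ((y of marble_amber_center in the frame of dispenser above 0 m and value of joint lever_left above 0.12 rad) or (y of marble_amber_center in the frame of dispenser below 0 m and value of joint lever_right above 0.12 rad)).
It fails at once if the robot touched a marble (contact force between any of the fingers, the arm and marble_blue above 0.2 N or contact force between any of the fingers, the arm and marble_amber above 0.2 N).
It fails at once if the robot touched the dish (contact force between any of the fingers, the arm and dish above 0.5 N).
It fails at once if a bystander or the dish was moved, tipped or lifted (distance of any of tin, remote, coaster, ornament, mug, toy_car, dish from where it was at the start of the episode above 0.02 m or angle between any of tin, remote, coaster, ornament, mug, toy_car, dish's own z axis and vertical above 0.3 rad).
It also fails if it takes over 34 s, if anything falls off the work surface, if the arm or the gripper's body presses on something with over 40 N, if the wrist force passes 120 N, or if a joint passes its speed limit or range.

ROBOT

A 7-joint arm with a two-finger parallel gripper is mounted at the origin on the work surface. World frame = base frame: x ahead of the robot, y to its left, z up, the work surface at z = 0. Lengths are in m, angles in degrees, forces in N, time in s.
With the tool pointing down it reaches from about 0.4 to 0.85 m from the base axis. Payload 4.5 kg.
Tool frame: the origin (TCP) lies at the very end of the fingers, on their centre line; the grasp point (between the pads) lies 19 mm behind it (ctrl.grip_point_offset is the distance from the TCP to the grasp point, in m); z points along the fingers, y is the direction in which the jaws open and shut (so a half turn about z gives the same grasp; the last joint's range is limited). The gripper opens to 85 mm and grips with 20 to 120 N. Pads are 22 mm wide; open, the fingers measure 114 mm over their backs; the gripper's body (76 mm by 85 mm) begins 54 mm behind the grasp point. The pads swing forward as they close: fully open they stand 13 mm farther back than shut.
Start: joints at [76.02, 39.483, -11.15, 89.685, 9.013, 51.709, -12.324], TCP at [0.171, -0.601, 0.231] pointing down, gripper open.
Joint ranges: [-172.22, 172.22], [-26.19, 119.32], [-84.43, 86.54], [7.71, 146.69], [-57.33, 237.33], [2.42, 119.75], [-152.13, 152.13]. Speed limits (degrees/s): [147.25, 147.25, 180, 180, 180, 180, 180].

INTERFACE

Orientations are given as [roll, pitch, yaw] about the fixed x, y, z axes, in that order (R = Rz(yaw) Ry(pitch) Rx(roll)).
In Python, from bench import ctrl gives the robot as it stands.
- The arm moves only by the tool play_rows, never from a script. Its argument "moves" is a list of rows, each a list of 7 numbers: the shift along the tool's x, y, z in mm, then the turn, a rotation vector about the tool's x, y, z in rad, then the finger opening in mm, from 0 to 85.4. In form: [[dx, dy, dz, ax, ay, az, claw], ...]. A call has exactly 8 rows; each row shifts and turns the pose as measured when the row begins, along the tool's axes as they then stand; what a row does not reach is not made up. A row lasts 1/12 s, in which the tool goes at most 41.7 mm and 7.16 degrees, less where a joint would pass 70% of its speed; a pose out of reach is approached as far as the arm can. A call with a gripper value outside its range is refused whole. The fingers move at their own pace and stop on an object; "newtons" is the grip in N (left out, the last holds). Time passes only in rows, so rows that do not move let the fingers close, or fill a call up. It gives the time, the measured TCP pose, the force and the opening at its end, in the units of the state.
- ctrl.state(): the state, without advancing time (a new reading comes with each control period).
- ctrl.get_image(name): name is "side" or "top" or "wrist"; returns a dict with "pixels" (400x640x3 uint8, blue, green, red), "depth" (400x640 float32, m along the optical axis (not along the pixel's ray), 0 where there is no reading), "K" (3x3 intrinsics, pixels), "D" ([k1, k2, p1, p2, k3] as OpenCV has them; the pictures are not rectified), "pose" (4x4, takes a point from camera to world coordinates). Camera axes: x right, y down, z forward; pixel columns grow to the right and rows downward; lengths in m; the calibration is good to about 2 mm. A picture is of the moment at which its call begins.
- ctrl.sign_off(): hands the job in, once; it reports no verdict.
Trained networks look in the newest picture that a camera, given by its name, has taken for a name from the list of things; names that differ only in an ending like _2 or _b are one class to them, and where a whole thing is asked for, a point or a joint stands for the part that bears it (a point fixed in the world has none). Each returns a list of dicts, best first, with "confidence" (0 to 1); they miss things now and then, are a little off and sometimes report something else, mostly with a low value. They report only what shows in the picture. A call takes as long as a camera call. They do not tell look-alikes from the thing itself.
- ctrl.cut_out(target, camera): "mask" (400x640 bool, what is visible of it).
- ctrl.pinpoint(target, camera): "point" ([x, y, z] in m, in world coordinates, good to about 4 mm: a listed point, or the origin of a listed thing).
The state is a dict: "time": time; "q": joint angles; "dq": joint speeds; "effort": joint torques, N m; "eef_pos": TCP position; "tcp_rot": TCP orientation; "contact_force": force on the tool from outside, world axes, zero at the start; "wrist_torque": the same for the moment, N m; "width": finger opening in m.
Only numpy, scipy, OpenCV 4.12 (cv2) and the standard library are available. Lean on these libraries where they do the work, as an engineer would, in place of code of your own. Each camera call takes 0.05 s, during which the arm holds its last target. There are 200 camera calls.

## Working session

There is one attempt and no reset: what is moved stays moved. The work goes in short steps, Python scripts to look and compute and a tool call to move; the robot and the scene stay as the last step left them, time stands still between calls to the robot, and variables do not carry over. Pictures are saved under pics/ and viewed, about 8 in all and at most 12, crops included, and the job is handed in when it is done.

Besides the shell and the picture viewer there is one more tool, called after ">>>" as a command line: name --pt "numbers of a row" for each row, then --argument value for the rest. play_rows: Moves the arm, as the interface text tells. Its arguments: {"type":"object","properties":{"moves":{"type":"array"},"newtons":{"type":"number"}},"required":["moves"]}

```bash
mkdir -p pics; python3 - <<'E'
from bench import ctrl
import cv2,numpy as np
s=ctrl.state();print(s['time'],s['eef_pos'],s['tcp_rot'],s['width'])
ims=[]
for c in('top','side'):
    im=ctrl.get_image(c);ims.append(im['pixels'])
    for t in('dispenser','paddle_left','paddle_right','marble_blue_center','marble_amber_center','dish'):
        for d in ctrl.pinpoint(t,c)[:3]:
            p=np.array(d['point']);T=np.linalg.inv(im['pose']);q=T[:3,:3]@p+T[:3,3]
            uv=cv2.projectPoints(q[None],np.zeros(3),np.zeros(3),im['K'],np.array(im['D']))[0].ravel()
            print(c,t,p.round(3),round(d['confidence'],2),uv.round())
    cv2.imwrite(f'pics/{c}.png',im['pixels'])
E
```

```text
0.0 [ 0.17115886 -0.60043046  0.23048777] [-1.79894925e+02  5.88121925e-03  1.59188530e+01] 0.08540659974114193
top dispenser [ 0.555 -0.118 -0.004] 0.58 [370. 203.]
top paddle_left [ 0.461 -0.048  0.1  ] 0.66 [349. 229.]
top paddle_right [ 0.438 -0.15   0.1  ] 0.77 [385. 237.]
top marble_blue_center [ 0.592 -0.109  0.075] 0.55 [369. 187.]
top marble_blue_center [ 0.426 -0.269 -0.001] 0.16 [420. 244.]
top marble_amber_center [ 0.585 -0.143  0.078] 0.41 [380. 189.]
top dish [ 0.706 -0.153  0.006] 0.91 [380. 156.]
top dish [ 0.67   0.248 -0.004] 0.78 [254. 169.]
top dish [ 0.464  0.292 -0.   ] 0.73 [238. 233.]
side dispenser [ 0.556 -0.116  0.001] 0.77 [338. 197.]
side paddle_left [ 0.462 -0.044  0.096] 0.73 [349. 194.]
side paddle_right [ 0.666  0.039 -0.   ] 0.66 [286. 204.]
side paddle_right [ 0.434 -0.151  0.098] 0.6 [375. 183.]
side paddle_right [ 0.714 -0.161 -0.003] 0.55 [314. 177.]
side marble_blue_center [ 0.591 -0.108  0.076] 0.53 [330. 177.]
side marble_amber_center [ 0.582 -0.144  0.077] 0.53 [339. 173.]
side dish [ 0.712 -0.161  0.001] 0.86 [314. 176.]
side dish [0.673 0.25  0.002] 0.65 [239. 232.]
side dish [0.465 0.291 0.001] 0.62 [275. 271.]
```

View pics/top.png

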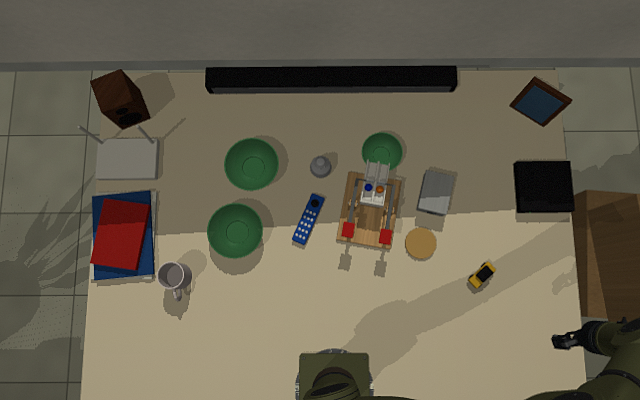

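View pics/side.png

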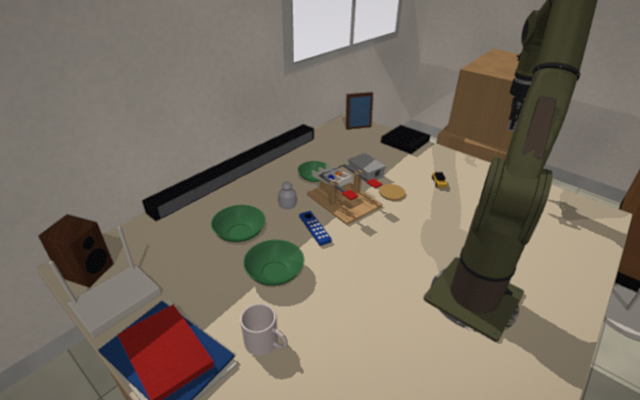

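Three green dishes are in view: top (380,156), (252,163) and (235,231). The small one at (380,156) under the outlet fits 130 mm. Blue appears at (369,187), in the left lane, so the left paddle is at (349,229). I'll confirm both in one enlarged crop.

```bash
cat > h.py <<'E'
from bench import ctrl
import numpy as np
from scipy.spatial.transform import Rotation as R
def tomove(target,yaw):
    s=ctrl.state();r=R.from_euler('xyz',s['tcp_rot'],degrees=True);g=R.from_euler('xyz',[180,0,yaw],degrees=True)
    print('t',round(s['time'],2),'pos',np.round(s['eef_pos'],4),'rot',np.round(s['tcp_rot'],1),'F',np.round(s['contact_force'],1),'w',round(s['width'],3))
    print('tool mm',(r.inv().apply(np.array(target)-s['eef_pos'])*1e3).round(1),'rotvec',(r.inv()*g).as_rotvec().round(3))
E
python3 - <<'E'
import cv2,numpy as np
from bench import ctrl
i=cv2.imread('pics/top.png')[125:275,315:455];cv2.imwrite('pics/crop.png',cv2.resize(i,None,fx=4,fy=4,interpolation=cv2.INTER_CUBIC))
im=ctrl.get_image('top');K=im['K'];D=np.array(im['D']);P=im['pose']
def xyz(m):
    v,u=np.nonzero(m);z=im['depth'][v,u];k=z>0;u,v,z=u[k],v[k],z[k]
    n=cv2.undistortPoints(np.c_[u,v].astype(float)[:,None],K,D)[:,0]
    return (P[:3,:3]@(np.c_[n,np.ones(len(n))]*z[:,None]).T).T+P[:3,3]
B,G,Rr=[im['pixels'][...,k].astype(int) for k in range(3)]
m=(Rr>120)&(G<60)&(B<60);m[:,:330]=0;m[:,400:]=0
n,l,st,c=cv2.connectedComponentsWithStats(m.astype(np.uint8))
for k in range(1,n):
    if st[k,4]>20: print(st[k],np.median(xyz(l==k),0).round(3),xyz(l==k).mean(0).round(3))
for d in ctrl.cut_out('dish','top')[:3]:
    p=xyz(d['mask']);print('dish',np.argwhere(d['mask']).mean(0).round(),np.ptp(p[p[:,2]>.0],axis=0).round(3))
from h import tomove
tomove([.42,-.35,.2],-13)
E
```

```text
[342 222  13  16 158] [ 0.461 -0.043  0.101] [ 0.46  -0.043  0.101]
[379 229  13  16 157] [ 0.44  -0.151  0.101] [ 0.439 -0.151  0.101]
dish [229. 235.] [0.167 0.161 0.061]
dish [150. 383.] [0.108 0.123 0.075]
dish [164. 251.] [0.165 0.176 0.066]
t 0.8 pos [ 0.1714 -0.601   0.2313] rot [180.   -0.   15.9] F [ 1.2  0.5 -0.2] w 0.086
tool mm [ 307.9 -173.2   31.3] rotvec [ 0.    -0.     0.505]
```

View pics/crop.png

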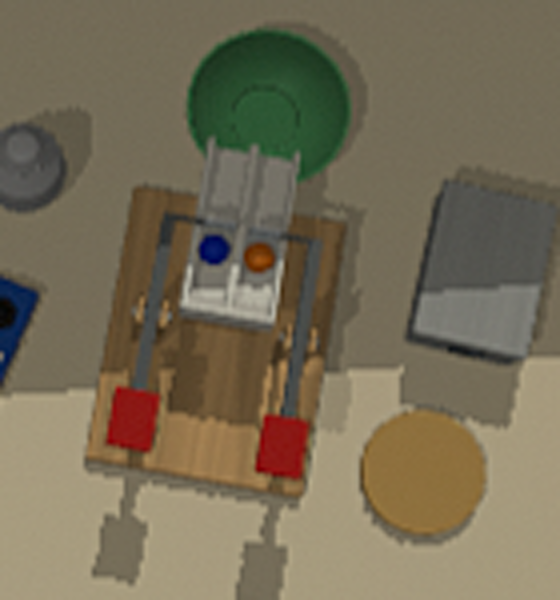

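The crop shows the blue marble at (213,248) in the left lane, orange at (258,257) in the right, and the left red paddle at (133,418). The small dish (~125 mm) is under the outlet. Moving now, with the fingers closing.

>>> play_rows --pt "36 -20 3 0 0 0 0" --pt "36 -20 3 0 0 0 0" --pt "36 -20 3 0 0 0 0" --pt "36 -20 3 0 0 0 0" --pt "36 -20 3 0 0 0 0" --pt "36 -20 3 0 0 0 0" --pt "36 -20 3 0 0 0 0" --pt "36 -20 3 0 0 0 0" --newtons 20

```text
time: 1.47
eef_pos: [0.4011, -0.3772, 0.205]
tcp_rot: [179.4, 0.4, 14.4]
contact_force: [0.9, -0.2, 0.6]
width: 0.0
```

```bash
python3 -c "
from h import tomove
tomove([.461,-.043,.16],-11)"
```

```text
t 1.47 pos [ 0.4011 -0.3772  0.205 ] rot [179.4   0.4  14.4] F [ 0.9 -0.2  0.6] w 0.0
tool mm [ 141.4 -309.3   40.6] rotvec [0.013 0.004 0.443]
```

>>> play_rows --pt "17 -37 0 0.002 0 0 0" --pt "17 -37 0 0.002 0 0 0" --pt "17 -37 0 0.002 0 0 0" --pt "17 -37 0 0.002 0 0 0" --pt "17 -37 0 0.002 0 0 0" --pt "17 -37 0 0.002 0 0 0" --pt "17 -37 0 0 0 0 0" --pt "10 -22 0 0 0 0 0"

```text
time: 2.13
eef_pos: [0.4652, -0.0629, 0.2035]
tcp_rot: [179.8, -0.4, 14.8]
contact_force: [0.8, -1.3, -0.3]
width: 0.0002
```

>>> play_rows --pt "0 0 0 0 0 0.08 0" --pt "0 0 0 0 0 0.08 0" --pt "0 0 0 0 0 0.08 0" --pt "0 0 0 0 0 0.08 0" --pt "0 0 0 0 0 0.06 0" --pt "0 0 0 0 0 0.06 0" --pt "0 0 0 0 0 0 0" --pt "0 0 0 0 0 0 0"

```text
time: 2.8
eef_pos: [0.4693, -0.0498, 0.205]
tcp_rot: [-179.6, -0.7, -10.3]
contact_force: [-0.6, -0.5, -0.2]
width: 0.0
```

```bash
python3 -c "
from h import tomove
tomove([.461,-.043,.13],-11)"
```

```text
t 2.8 pos [ 0.4693 -0.0498  0.205 ] rot [-179.6   -0.7  -10.3] F [-0.6 -0.5 -0.2] w 0.0
tool mm [-10.3  -4.7  74.9] rotvec [-0.007 -0.012  0.012]
```

>>> play_rows --pt "-4 -2 15 -0.003 -0.006 0.005 0" --pt "-3 -2 15 -0.003 -0.004 0.005 0" --pt "-2 -1 15 0 0 0 0" --pt "-1 0 15 0 0 0 0" --pt "0 0 12 0 0 0 0" --pt "0 0 0 0 0 0 0" --pt "0 0 0 0 0 0 0" --pt "0 0 0 0 0 0 0"

```text
time: 3.47
eef_pos: [0.4639, -0.0427, 0.1321]
tcp_rot: [-179.8, -0.5, -10.2]
contact_force: [-0.5, 0.5, -0.2]
width: 0.0002
```

```bash
python3 -c "
from h import tomove
tomove([.461,-.043,.1],-11)
from bench import ctrl
import cv2,numpy as np
a=ctrl.get_image('wrist')['pixels'];b=ctrl.get_image('top')['pixels'][150:275,315:415]
b=cv2.resize(b,(320,400),interpolation=cv2.INTER_CUBIC)
cv2.imwrite('pics/near.png',cv2.resize(np.hstack([a,b]),(800,333)))
tomove([.461,-.043,.1],-11)"
```

```text
t 3.47 pos [ 0.4639 -0.0427  0.1321] rot [-179.8   -0.5  -10.2] F [-0.5  0.5 -0.2] w 0.0
tool mm [-3.1  0.9 32.1] rotvec [-0.004 -0.009  0.014]
t 3.57 pos [ 0.4643 -0.0428  0.1325] rot [-179.8   -0.6  -10.2] F [ 0.1 -0.1 -0.3] w 0.0
tool mm [-3.5  0.9 32.5] rotvec [-0.004 -0.01   0.013]
```

View pics/near.png

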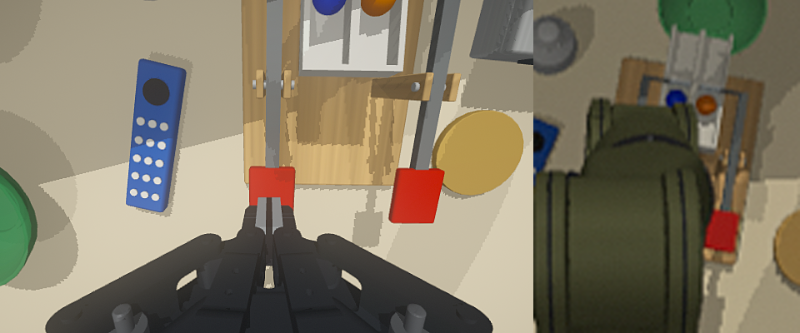

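The fingertips are centred over the left paddle (wrist view ~(270,195)) and clear of everything else. Pressing.

>>> play_rows --pt "-1 0 12 0 0 0 0" --pt "-1 0 12 0 0 0 0" --pt "0 0 8 0 0 0 0" --pt "0 0 8 0 0 0 0" --pt "0 0 7 0 0 0 0" --pt "0 0 7 0 0 0 0" --pt "0 0 5 0 0 0 0" --pt "0 0 0 0 0 0 0"

```text
time: 4.23
eef_pos: [0.469, -0.0432, 0.0749]
tcp_rot: [-179.7, -1.4, -10.2]
contact_force: [-0.3, 0.9, 2.9]
width: -0.0
```

>>> play_rows --pt "-3 0 2 0 -0.01 0 0" --pt "0 0 1 0 0 0 0" --pt "0 0 0 0 0 0 0" --pt "0 0 0 0 0 0 0" --pt "0 0 0 0 0 0 0" --pt "0 0 0 0 0 0 0" --pt "0 0 0 0 0 0 0" --pt "0 0 0 0 0 0 0"

```text
time: 4.9
eef_pos: [0.4664, -0.0426, 0.0726]
tcp_rot: [-179.7, -0.8, -10.2]
contact_force: [-1.1, 0.4, 3.0]
width: -0.0004
```

```bash
cat > look.py <<'E'
import sys
from bench import ctrl
import cv2,numpy as np
a=ctrl.get_image('side')['pixels'][140:230,280:400];b=ctrl.get_image('top')['pixels'][125:245,335:435]
cv2.imwrite(sys.argv[1],np.hstack([cv2.resize(x,(400,400),interpolation=cv2.INTER_CUBIC) for x in(a,b)]))
for c in('side','top'):
    for t in('marble_blue_center','marble_amber_center'):
        print(c,t,[(np.round(d['point'],3),round(d['confidence'],2)) for d in ctrl.pinpoint(t,c)[:2]])
E
python3 look.py pics/press.png
```

```text
side marble_blue_center []
side marble_amber_center []
top marble_blue_center []
top marble_amber_center [(array([ 0.586, -0.142,  0.078]), 0.43)]
```

View pics/press.png

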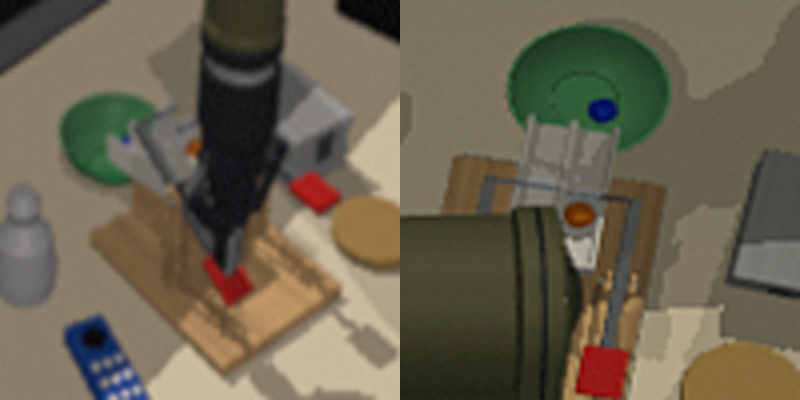

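The blue marble is in the dish (top crop (602,110)) and the orange one is still in its lane (580,214). I'll let go by rising straight up.

>>> play_rows --pt "0 0 -6 0 0 0 0" --pt "0 0 -7 0 0 0 0" --pt "0 0 -8 0 0 0 0" --pt "0 0 -10 0 0 0 0" --pt "0 0 -15 0 0 0 0" --pt "0 0 -20 0 0 0 0" --pt "0 0 -25 0 0 0 0" --pt "0 0 -25 0 0 0 0"

```text
time: 5.87
eef_pos: [0.4608, -0.0423, 0.1922]
tcp_rot: [-179.7, -0.2, -10.2]
contact_force: [-0.5, -0.5, 0.2]
width: -0.0003
```

>>> play_rows --pt "-15 0 -20 0 0 0 0" --pt "-15 0 -20 0 0 0 0" --pt "0 0 0 0 0 0 0" --pt "0 0 0 0 0 0 0" --pt "0 0 0 0 0 0 0" --pt "0 0 0 0 0 0 0" --pt "0 0 0 0 0 0 0" --pt "0 0 0 0 0 0 0"

```text
time: 6.53
eef_pos: [0.4347, -0.0378, 0.2402]
tcp_rot: [-179.6, -1.0, -10.3]
contact_force: [0.9, -1.0, 0.1]
width: -0.0002
```

```bash
python3 look.py pics/end.png
```

```text
side marble_blue_center [(array([ 0.714, -0.161,  0.001]), 0.61)]
side marble_amber_center [(array([ 0.586, -0.139,  0.08 ]), 0.45)]
top marble_blue_center [(array([ 0.7  , -0.159,  0.016]), 0.38), (array([ 0.576, -0.317,  0.003]), 0.35)]
top marble_amber_center [(array([ 0.587, -0.142,  0.08 ]), 0.6), (array([ 0.699, -0.162,  0.017]), 0.24)]
```

View pics/end.png

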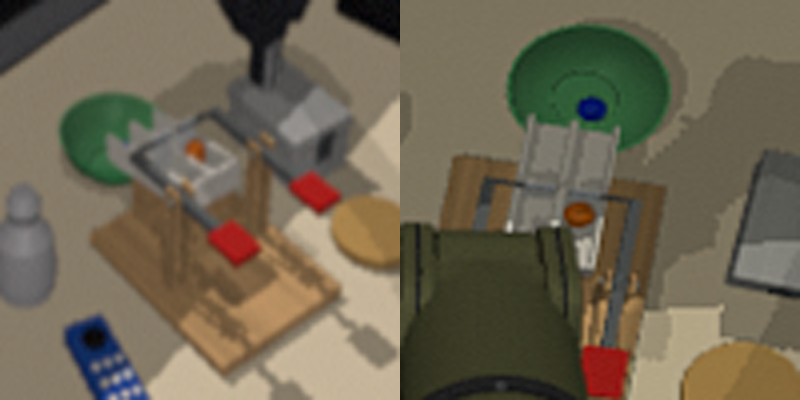

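Both paddles are back up, blue lies in the dish at (591,109), and orange is in place. I'll wait for the marble to settle and check that it is still.

>>> play_rows --pt "0 0 0 0 0 0 0" --pt "0 0 0 0 0 0 0" --pt "0 0 0 0 0 0 0" --pt "0 0 0 0 0 0 0" --pt "0 0 0 0 0 0 0" --pt "0 0 0 0 0 0 0" --pt "0 0 0 0 0 0 0" --pt "0 0 0 0 0 0 0"

```text
time: 7.5
eef_pos: [0.4346, -0.0378, 0.2405]
tcp_rot: [-179.6, -1.0, -10.3]
contact_force: [0.3, 0.7, 0.0]
width: 0.0002
```

>>> play_rows --pt "0 0 0 0 0 0 0" --pt "0 0 0 0 0 0 0" --pt "0 0 0 0 0 0 0" --pt "0 0 0 0 0 0 0" --pt "0 0 0 0 0 0 0" --pt "0 0 0 0 0 0 0" --pt "0 0 0 0 0 0 0" --pt "0 0 0 0 0 0 0"

```text
time: 8.17
eef_pos: [0.4346, -0.0378, 0.2406]
tcp_rot: [-179.6, -1.1, -10.3]
contact_force: [0.7, -0.1, 0.4]
width: 0.0001
```

```bash
cat > bl.py <<'E'
from bench import ctrl
import numpy as np
for k in range(6):
    p=ctrl.get_image('top')['pixels'].astype(int)[125:165,355:410]
    m=(p[...,0]>p[...,1]+25)&(p[...,0]>p[...,2]+25);w=np.argwhere(m);print(round(ctrl.state()['time'],2),len(w),w.mean(0).round(2)+[125,355])
E
python3 bl.py
```

```text
8.22 37 [157.16 382.59]
8.27 37 [157.16 382.59]
8.32 37 [157.16 382.59]
8.37 38 [157.16 382.5 ]
8.42 37 [157.16 382.59]
8.47 37 [157.16 382.59]
```

```bash
python3 -c "
from bench import ctrl
print(ctrl.sign_off())"
```

```text
the job is handed in; nothing more can be done
None
```

I pressed the left paddle, the blue marble's lane, with closed fingertips until the wrist read about 3 N. I held it until the blue marble had rolled into the small green dish, then released it and backed off to a TCP height of 0.24 m. The job was handed in at about 8.5 s; no verdict is reported.

**Last checks:**
- **Blue marble:** it lies in the dish about 10 mm from the dish's centre. It did not move over the last 0.25 s of pictures.
- **Orange marble:** it is still in its lane. The network's readings differ by 1–5 mm from the start, which is about its own error.
- **Levers:** both paddles look level again, judged by eye in the side view; I did not measure the angle.
- **Bystanders:** the remote, coaster, tin, ornament and dish look unmoved in the crops. I did not re-measure them, and the mug and toy car were out of view of the last pictures.
- **Disagreement:** the side network put the blue marble at the dish's origin, z = 0.001, probably confusing it with the dish. The top camera gave z = 0.016, which fits the picture. The top network also gave a low-confidence false blue hit at (0.576, -0.317).

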